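Spin-check the jar turntable and brake it at the index block

TASK

Check that the jar turntable runs freely: flick it counter-clockwise (seen from above) so that it coasts on its own and its pin sweeps past the index block once or more with nothing touching the wheel. Then, as the pin comes round to the block again, brake the wheel with a fingertip pressed on the disc, so that it stops with the pin beside the index block; do not stop it elsewhere and push it round, and do not stop it by its pin. Finish while still holding the fingertip pressed on the stopped disc, and leave the jars, the loose lid and the carton where they stand.

Things in the scene. Friction and masses are not known exactly. Their poses are not given: they have to be found in the camera images.
- wheel (a joint): Angle of the free wheel about its vertical axle, rad, growing counter-clockwise seen from above, never wrapped. At 0, 6.28, 12.57 ... the pin is at the index block. Starts at rest between -4.5 and -2.5. Light bearing: it slows by about 0.034 rad/s2 plus 0.034 per s x its speed, give or take a third; flicked to 2 rad/s it coasts about four turns, under 1 rad/s it may not come round twice.
- pin (a point): Foot of the only upright pin: dark steel, 14 mm in diameter, 28 mm tall, fixed in the disc's top with its axis 90 mm from the wheel's centre. This point is on its axis, 70 mm above the table, and turns with the wheel. Push the pin sideways to flick the wheel.
- centre (a point): Fixed point on the axle at the height of the disc's top, 70 mm above the table. The wheel is a level white plastic disc, 220 mm across, 14 mm thick, about 0.95 kg. A steel hub 36 mm across stands 12 mm high in its middle, so brake on the flat ring 18 to 83 mm from the centre, inside the pin's path. It turns but cannot tilt or sink; pressed with a few N it stops almost at once.
- index (a point): Fixed: where the pin's foot is when exactly beside the index block, 90 mm from the wheel's centre, 70 mm above the table. The block is the stand's only dark steel upright, just outside the rim: 26 mm radially, 36 mm wide, inner face 116 mm from the centre, top flush with the disc's. The pin is beside it when the pin's axis is within the block's width (18 mm either way).
- jar_a: Square jar of nuts with a gold lid, 70 x 70 x 133 mm, loose; origin at the centre of its underside. Leave alone.
- jar_b: A second jar like it, loose; leave alone.
- spare_lid: A loose gold jar lid, 70 x 70 x 24 mm, origin at the centre of its underside; leave alone.
- gift_carton: Small red gift carton, 94 x 134 x 54 mm, loose, origin at the centre of its underside; leave alone.

How it is judged:
By the outcome, as a careful person would: the job done as asked, in the order asked, and still so for the second after the job is handed in, while the arm keeps its last pose, push and grip.
It also fails if it takes over 72 s, if anything falls off the work surface, if the arm or the gripper's body presses on something with over 40 N, if the wrist force passes 120 N, or if a joint passes its speed limit or range.

ROBOT

A 6-joint arm with a two-finger parallel gripper is mounted at the origin on the work surface. World frame = base frame: x ahead of the robot, y to its left, z up, the work surface at z = 0. Lengths are in m, angles in rad, forces in N, time in s.
With the tool pointing down it reaches from about 0.35 to 0.975 m from the base axis. Payload 4.9 kg.
Tool frame: the origin (TCP) lies at the very end of the fingers, on their centre line; the grasp point (between the pads) lies 19 mm behind it; z points along the fingers, x is the direction in which the jaws open and shut, and the axes are right-handed (so a half turn about z gives the same grasp; the last joint's range is limited). The gripper opens to 85 mm and grips with 20 to 120 N. Pads are 22 mm wide; open, the fingers measure 114 mm over their backs; the gripper's body (76 mm by 85 mm) begins 54 mm behind the grasp point. The pads swing forward as they close: fully open they stand 13 mm farther back than shut.
Start: joints at [1.131, 0.053, 1.613, -0, 1.476, -0.119], TCP at [0.197, 0.593, 0.202] pointing down, gripper open.
Joint ranges: [-3.01, 3.01], [-1.01, 2.22], [0.06, 2.58], [-1.02, 4.17], [0.09, 2.62], [-3.14, 3.14]. Speed limits (rad/s): [2.57, 2.57, 3.14, 3.14, 3.14, 3.14].

INTERFACE

Orientations are given as a unit quaternion [w, x, y, z].
In Python, from plant import * gives the robot as it stands.
- The arm moves only by the shell command python3 -m inch 'ROWS'. ROWS is text: rows parted by semicolons, each of 7 numbers parted by spaces: the shift along the tool's x, y, z in m, then the turn, a rotation vector about the tool's x, y, z in rad, then the closure, from 0 (fully open) to 1 (shut). A call has 1 to 10 rows; each row shifts and turns the commanded pose from where the row before left it, along the tool's axes as they then stand; what a row does not reach is not made up. A row lasts 1/12 s, in which the tool goes at most 41.7 mm and 7.16 degrees, less where a joint would pass 70% of its speed; a pose out of reach is approached as far as the arm can. A call with a gripper value outside its range is refused whole. The fingers move at their own pace and stop on an object; the grip force is fixed at half the most. Time passes only in rows, so rows that do not move let the fingers close. It gives the time, the measured TCP pose, the force and the opening at its end, in the units of the state.
- state(): the state, without advancing time (a new reading comes with each control period).
- grab_frame(name): name is "scene" or "top"; returns the picture (480x640x3 uint8, blue, green, red); there is no depth.
- camera_info(name): a dict with "vertical_fov" (degrees; the focal length in pixels is half the picture's height over the tangent of half this angle, whatever the lens; pixels are square), "cx", "cy" (the principal point, pixels), "origin" and "rotation" of the camera in the world. Camera axes: x right, y down, z forward; pixel columns grow to the right and rows downward; lengths in m; the calibration is good to about 2 mm. A picture is of the moment at which its call begins. camera_info takes no time and is no camera call.
- job_done(): hands the job in, once; it reports no verdict.
The state is a dict: "time": time; "joint_pos": joint angles; "joint_vel": joint speeds; "joint_efforts": joint torques, N m; "tool_pos": TCP position; "tool_rot": TCP orientation; "contact_force": force on the tool from outside, world axes, zero at the start; "ft_torque": the same for the moment, N m; "gripper_width": opening from 0.0 (shut) to 1.0 (fully open).
Only numpy, scipy, OpenCV 4.12 (cv2) and the standard library are available. Lean on these libraries where they do the work, as an engineer would, in place of code of your own. Each camera call takes 0.05 s, during which the arm holds its last target.

## Working session

There is one attempt and no reset: what is moved stays moved. The work goes in short steps, Python scripts to look and compute and a shell command to move; the robot and the scene stay as the last step left them, time stands still between calls to the robot, and variables do not carry over. Pictures are saved under pics/ and viewed, and the job is handed in when it is done.

```bash
ls; mkdir -p pics; python3 - <<'E'
from plant import *
import cv2
print(state())
for n in ("scene","top"):
    print(n,camera_info(n))
    cv2.imwrite(f"pics/{n}0.png",grab_frame(n))
E
```

```text
pics
{'time': 0.0, 'joint_pos': array([ 1.13099563e+00,  5.33317112e-02,  1.61431380e+00,  9.19432202e-06,
        1.47599948e+00, -1.18982222e-01]), 'joint_vel': array([-7.52416835e-06, -8.77863689e-04,  6.30601043e-04,  5.49612324e-04,
        1.54022101e-03,  1.29642820e-03]), 'joint_efforts': array([ 7.76980869e-04, -3.93667710e+01, -3.70184541e+01, -1.27832055e-05,
        6.74498384e-03, -1.27276451e-05]), 'tool_pos': array([0.19677949, 0.59248547, 0.20036684]), 'tool_rot': array([ 4.93370251e-04,  8.10969429e-01,  5.85087628e-01, -8.99796142e-04]), 'contact_force': array([-0.0275676 ,  0.37172133,  0.14626832]), 'ft_torque': array([-0.00771305,  0.04106596,  0.01880327]), 'gripper_width': 1.0017469882319492}
scene {'vertical_fov': 55.89177233248885, 'cx': 310.9796526364815, 'cy': 234.1832909613932, 'origin': array([0.91315023, 0.48117102, 0.826151  ]), 'rotation': array([-0.09724097,  0.29956688,  0.89336069, -0.32048486])}
top {'vertical_fov': 53.02066494843685, 'cx': 321.3186127063944, 'cy': 237.8557381009042, 'origin': array([0.42122551, 0.0083749 , 1.03497416]), 'rotation': array([-0.04313794,  0.70628519, -0.70522034,  0.04432399])}
```

View pics/scene0.png

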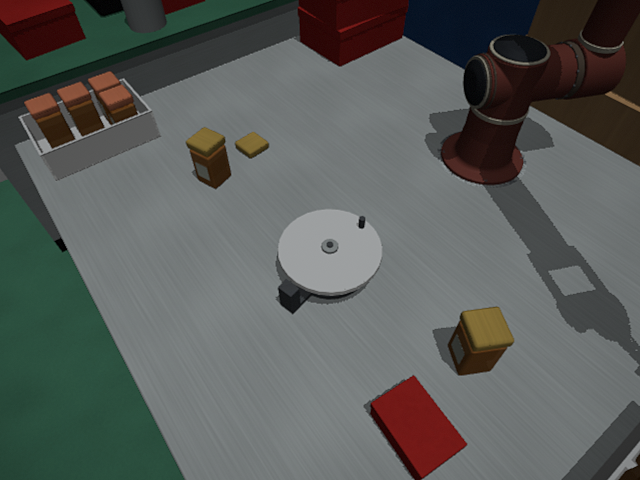

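View pics/top0.png

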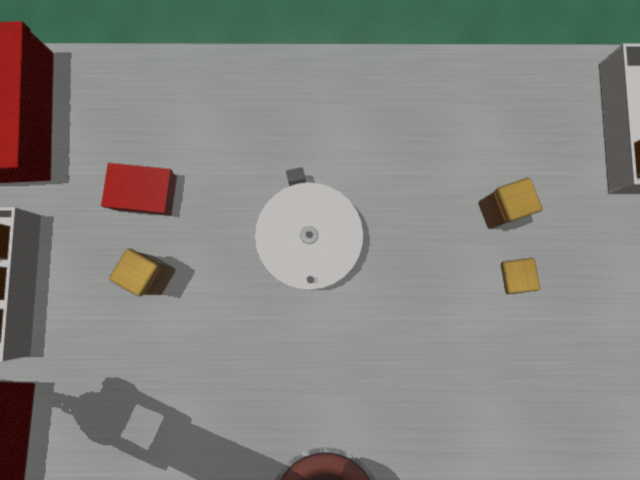

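The top view shows the white disc at about (309,236), its pin at (310,280), the index block at (296,176). The jars, lid and carton are well clear of the disc. Next I measure these points.

```bash
cat > h.py <<'E'
import numpy as np, cv2
from scipy.spatial.transform import Rotation as R
def cam(info):
    w,x,y,z=info["rotation"]; f=240/np.tan(np.radians(info["vertical_fov"]/2))
    return R.from_quat([x,y,z,w]).as_matrix(),np.array(info["origin"]),f,info["cx"],info["cy"]
def ray(info,u,v,h):
    M,o,f,cx,cy=cam(info); d=M@np.array([(u-cx)/f,(v-cy)/f,1]); return o+d*(h-o[2])/d[2]
def proj(info,p):
    M,o,f,cx,cy=cam(info); q=M.T@(np.array(p)-o); return f*q[0]/q[2]+cx,f*q[1]/q[2]+cy
E
python3 - <<'E'
from plant import *
from h import *
for n,seed in (("top",(285,235)),("scene",(300,250))):
    im=cv2.imread(f"pics/{n}0.png"); I=camera_info(n)
    g=cv2.cvtColor(im,cv2.COLOR_BGR2GRAY)
    print(n,"disc grey",g[seed[1],seed[0]],"table",g[300 if n=='top' else 150,230 if n=='top' else 300])
    m=((g>175)).astype(np.uint8)
    nn,l,st,c=cv2.connectedComponentsWithStats(m)
    k=l[seed[1],seed[0]]; print(k,st[k])
    cs,_=cv2.findContours((l==k).astype(np.uint8),cv2.RETR_EXTERNAL,cv2.CHAIN_APPROX_NONE)
    P=cv2.convexHull(max(cs,key=cv2.contourArea))[:,0]
    W=np.array([ray(I,u,v,.07)[:2] for u,v in P])
    A=np.c_[2*W,np.ones(len(W))]; s=np.linalg.lstsq(A,(W**2).sum(1),rcond=None)[0]
    print("centre",s[:2],"r",np.sqrt(s[2]+s[:2]@s[:2]))
    # dark blobs in the region
    d=(g<75).astype(np.uint8)
    x0,y0,x1,y1=(240,150,380,310) if n=="top" else (265,195,400,320)
    nn,l,st,c=cv2.connectedComponentsWithStats(d[y0:y1,x0:x1])
    for i in range(1,nn):
        if st[i][4]>8: 
            u,v=c[i]+[x0,y0]; print("dark",u.round(1),v.round(1),st[i]+[x0,y0,0,0,0],ray(I,u,v,.07).round(4),ray(I,u,v,.098).round(4))
E
```

```text
top disc grey 186 table 150
2 [ 255  183  107  106 8486]
centre [0.54739365 0.03291324] r 0.10780092417867221
dark 296.6 181.3 [289 179  16   6  45] [0.6581 0.0576 0.07  ] [0.6513 0.0562 0.098 ]
scene disc grey 158 table 122
0 [     0      0    640    480 307200]
centre [ 0.15247912 -0.58898852] r 1.2636633950833733
dark 361.5 221.8 [359 216   6  12  63] [0.4476 0.0192 0.07  ] [0.4648 0.0363 0.098 ]
dark 329.5 244.3 [327 242   6   6  30] [0.5421 0.0258 0.07  ] [0.5558 0.0427 0.098 ]
dark 329.0 251.3 [322 249  15   4  15] [0.5542 0.0396 0.07  ] [0.5675 0.0559 0.098 ]
dark 301.3 293.6 [ 276  256   90   58 1070] [0.6607 0.0879 0.07  ] [0.6701 0.1025 0.098 ]
```

```bash
python3 - <<'E'
import cv2
a=cv2.imread("pics/top0.png")[150:310,240:380]; b=cv2.imread("pics/scene0.png")[190:330,260:400]
cv2.imwrite("pics/z0.png",cv2.hconcat([cv2.resize(a,(400,457),interpolation=0),cv2.resize(b,(400,457),interpolation=0)]))
E
```

```text
(no output)
```

View pics/z0.png

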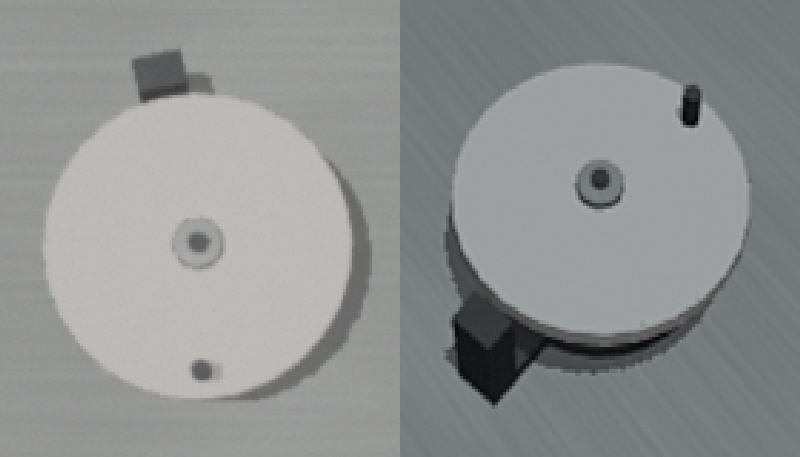

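The disc fits a radius of 0.108 m (true 0.110), centre (0.547, 0.033). The zoom shows the block's top at about (296,175.5) and the pin's top at (310.5,279.5). I'll measure both more precisely and check distances.

```bash
python3 - <<'E'
from plant import *
from h import *
im=cv2.imread("pics/top0.png"); I=camera_info("top"); g=cv2.cvtColor(im,cv2.COLOR_BGR2GRAY)
print(g[163:190:2,284:314:2])
C=np.array([.5474,.0329])
d=(g<105).astype(np.uint8)
nn,l,st,c=cv2.connectedComponentsWithStats(d[150:310,240:380])
for i in range(1,nn):
    if st[i][4]>8:
        u,v=c[i]+[240,150]
        for h in (.07,.082,.098):
            p=ray(I,u,v,h)[:2]; print((u.round(1),v.round(1)),st[i],h,p.round(4),"r",np.linalg.norm(p-C).round(4),"ang",np.degrees(np.arctan2(*(p-C)[::-1])).round(1))
print(camera_info("top")["origin"])
S=camera_info("scene")
print("scene hub proj",proj(S,[*C,.082]),"top hub",proj(I,[*C,.082]))
# base axis
print(proj(I,[0,0,0.0]))
E
```

```text
[[151 149 151 150 152 153 151 152 151 152 150 152 154 154 155]
 [150 148 149 151 152 152 152 151 152 149 151 153 154 153 153]
 [151 153 150 152 151 150 146 129 123 118 156 153 156 156 155]
 [148 148 129 125 113 101  89  90  88  95 148 152 153 152 151]
 [152 105  90  89  90  89  88  88  86  89 150 154 155 156 156]
 [152 104  89  91  89  88  89  88  89  90 116 157 153 154 155]
 [152 136  89  91  89  90  88  89  88  87  98 129 129 129 150]
 [148 138  92  90  91  89  90  89  90  86  86 104 107 107 109]
 [150 147  94  92  90  90  87  85  79  71  70 104 107 108 109]
 [152 150 102  79  71  68  63  61  63  66  69 112 115 113 113]
 [151 150 124  62  64  69  90 111 150 156 164 178 183 177 171]
 [149 153 142  94 153 168 184 184 187 186 186 186 186 186 185]
 [157 167 181 183 185 185 186 185 187 185 186 185 185 186 186]
 [184 187 184 186 187 187 187 185 185 186 186 186 185 186 185]]
(np.float64(295.8), np.float64(176.1)) [ 46  18  21  18 260] 0.07 [0.669  0.0595] r 0.1245 ang 12.3
(np.float64(295.8), np.float64(176.1)) [ 46  18  21  18 260] 0.082 [0.6659 0.0589] r 0.1213 ang 12.4
(np.float64(295.
[... 544 characters left out ...]
82 [ 0.5394 -0.0819] r 0.1151 ang -94.0
(np.float64(365.8), np.float64(238.1)) [124  87   5   3   9] 0.098 [ 0.5374 -0.0804] r 0.1137 ang -95.0
(np.float64(310.0), np.float64(279.3)) [ 68 127   5   6  26] 0.07 [0.4577 0.0294] r 0.0898 ang -177.8
(np.float64(310.0), np.float64(279.3)) [ 68 127   5   6  26] 0.082 [0.4573 0.0292] r 0.0902 ang -177.6
(np.float64(310.0), np.float64(279.3)) [ 68 127   5   6  26] 0.098 [0.4567 0.0288] r 0.0908 ang -177.4
[0.42122551 0.0083749  1.03497416]
scene hub proj (np.float64(329.6755969047962), np.float64(244.1624553994343)) top hub (np.float64(308.28773309646976), np.float64(234.05035559881918))
(np.float64(324.2578031989521), np.float64(507.1745242330569))
```

Measurements hold up. The pin's radius comes out at 0.090 as given, the index direction is about 12.3°, and the wheel angle is about -3.31 rad, within the stated range. I'll move toward the +y side of the pin with the gripper shut.

```bash
python3 -m inch '-0.01 0.01 0 0 0 0 1; -0.02 0.02 0 0 0 0 1; -0.025 0.024 0 0 0 0 1; -0.025 0.024 0 0 0 0 1; -0.025 0.024 0 0 0 0 1; -0.025 0.024 0 0 0 0 1; -0.025 0.024 0 0 0 0 1; -0.025 0.024 0 0 0 0 1; -0.025 0.024 0 0 0 0 1; -0.025 0.024 0 0 0 0 1'
python3 -m inch '-0.025 0.024 0 0 0 0 1; -0.025 0.024 0 0 0 0 1; -0.025 0.024 0 0 0 0 1; -0.025 0.024 0 0 0 0 1; -0.025 0.024 0 0 0 0 1; -0.025 0.024 0 0 0 0 1; -0.02 0.02 0 0 0 0 1; -0.01 0.01 0 0 0 0 1; 0 0 0 0 0 0 1'
```

```text
time: 0.93
tool_pos: [0.3353, 0.3025, 0.2012]
tool_rot: [0.0, 0.811, 0.585, -0.0]
contact_force: [-0.1, 0.3, 0.4]
gripper_width: -0.003
time: 1.68
tool_pos: [0.4439, 0.0762, 0.2012]
tool_rot: [0.0, 0.812, 0.583, -0.001]
contact_force: [-0.5, 0.0, -1.0]
gripper_width: -0.006
```

```bash
python3 -m inch '0 0 0.01 0 0 -0.117 1; 0 0 0.015 0 0 -0.117 1; 0 0 0.015 0 0 -0.117 1; 0 0 0.015 0 0 -0.117 1; 0 0 0.015 0 0 -0.117 1; 0 0 0 0 0 0 1; 0 0 0 0 0 0 1'
python3 - <<'E'
from plant import *
from h import *
s=state(); w,x,y,z=s["tool_rot"]; M=R.from_quat([x,y,z,w]).as_matrix()
print(s["tool_pos"],"xaxis",np.degrees(np.arctan2(M[1,0],M[0,0])),M[:,2].round(3))
d=np.array([.4575,.0292,.080])-s["tool_pos"]; print("pin rel in tool",(M.T@d).round(4))
for n in("scene","top"): cv2.imwrite(f"pics/{n}1.png",grab_frame(n))
a=cv2.imread("pics/top1.png")[130:330,200:400]; b=cv2.imread("pics/scene1.png")[150:350,230:430]
cv2.imwrite("pics/z1.png",cv2.hconcat([cv2.resize(a,(400,400)),cv2.resize(b,(400,400))]))
E
```

```text
time: 2.27
tool_pos: [0.4423, 0.0795, 0.1307]
tool_rot: [-0.001, 0.609, 0.793, -0.001]
contact_force: [-0.1, -0.6, 0.1]
gripper_width: 0.002
[0.44228675 0.07947088 0.13068472] xaxis 105.00393859242816 [-0.002  0.    -1.   ]
pin rel in tool [-0.0525  0.0018  0.0506]
```

View pics/z1.png

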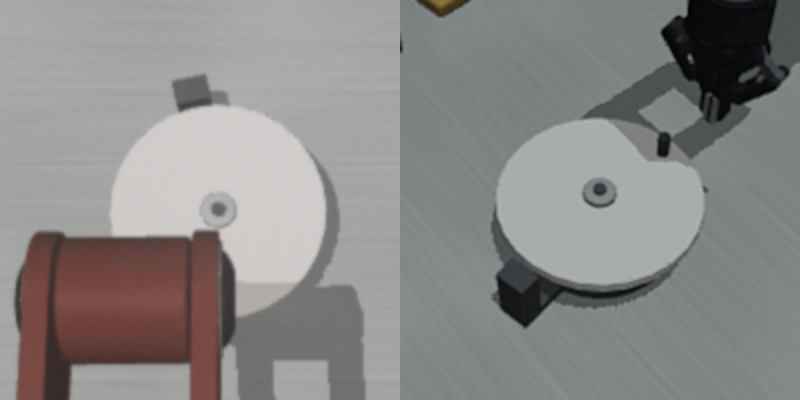

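The finger is about 52 mm behind the pin and well lined up in tool y. The scene view shows the pin at about (395+, 222), with the tip hanging clear above the disc. I'll lower 50 mm.

```bash
python3 -m inch '0 0 0.01 0 0 0 1; 0 0 0.015 0 0 0 1; 0 0 0.015 0 0 0 1; 0 0 0.01 0 0 0 1; 0 0 0 0 0 0 1; 0 0 0 0 0 0 1'
python3 - <<'E'
from plant import *
from h import *
s=state(); print(s["tool_pos"]); f=grab_frame("scene"); cv2.imwrite("pics/s2.png",f)
cv2.imwrite("pics/z2.png",cv2.resize(f[130:330,250:450],(600,600),interpolation=cv2.INTER_CUBIC))
E
```

```text
time: 2.87
tool_pos: [0.4433, 0.0792, 0.0813]
tool_rot: [-0.0, 0.608, 0.794, -0.0]
contact_force: [-0.7, 0.4, -0.7]
gripper_width: 0.003
[0.44331664 0.07917138 0.08130815]
```

View pics/z2.png

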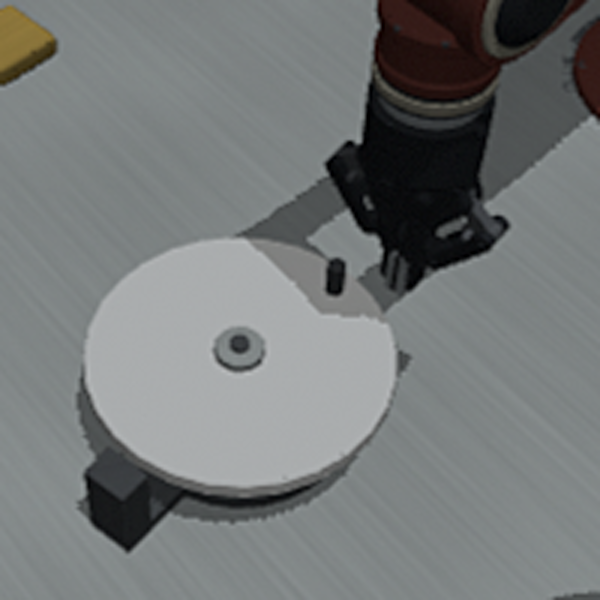

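The tip is at z 0.081, overlapping the pin height, and the knuckles are above the pin's top. Now the flick.

```bash
python3 -m inch '-0.008 0 0 0 0 0 1; -0.010 0 0 0 0 0 1; -0.006 0 0 0 0 0 1; -0.006 0 0 0 0 0 1; -0.006 0 0 0 0 0 1; -0.007 0 0 0 0 0 1; -0.009 0 0 0 0 0 1; -0.011 0 0 0 0 0 1; -0.012 0 0 0 0 0 1; -0.012 0 0 0 0 0 1'
python3 -m inch '0 0 0 0 0 0 1; 0 0 -0.005 0 0 0 1; 0.01 0 -0.02 0 0 0 1; 0.01 0 -0.02 0 0 0 1'
python3 - <<'E'
from plant import *
import cv2
s=state();f=grab_frame("scene"); cv2.imwrite("pics/s3.png",f)
print(s["time"],s["tool_pos"])
cv2.imwrite("pics/z3.png",cv2.resize(f[130:330,250:450],(600,600),interpolation=cv2.INTER_CUBIC))
E
```

```text
time: 3.75
tool_pos: [0.4666, -0.0061, 0.0816]
tool_rot: [0.0, 0.608, 0.794, -0.0]
contact_force: [1.3, 0.3, 0.2]
gripper_width: 0.004
time: 4.08
tool_pos: [0.4599, 0.0148, 0.1261]
tool_rot: [-0.002, 0.608, 0.794, -0.001]
contact_force: [0.5, 0.5, 0.7]
gripper_width: -0.004
4.0833 [0.45986693 0.01475069 0.12611038]
```

View pics/z3.png

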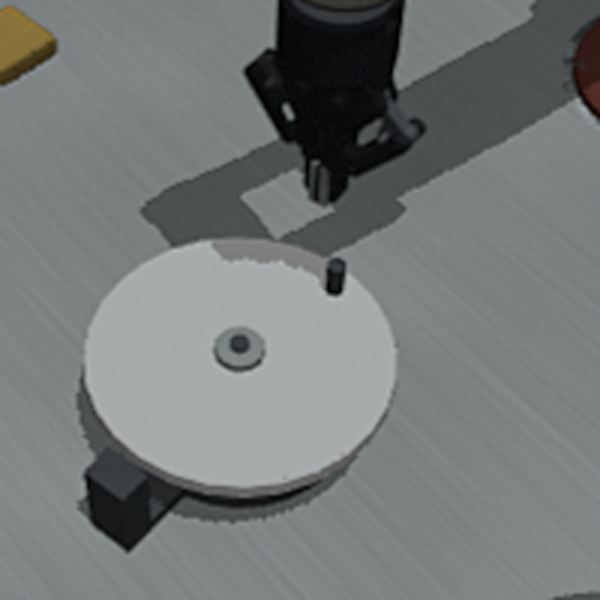

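The pin hasn't moved: it is still at zoom (337,277), although the finger passed its position. I'll compare the tip's projection with the image to see why it missed.

```bash
python3 - <<'E'
from plant import *
from h import *
S=camera_info("scene")
def z(p): u,v=proj(S,p); return round((u-250)*3,1),round((v-130)*3,1)
print("tip before",z([.4433,.0792,.0813]),"tip after",z([.4599,.0148,.1261]))
print("pin foot/top",z([.4575,.0292,.07]),z([.4575,.0292,.098]))
print("push end",z([.4666,-.0061,.0816]))
f=cv2.imread("pics/s3.png");g=cv2.cvtColor(f,cv2.COLOR_BGR2GRAY)
g2=cv2.cvtColor(cv2.imread("pics/s2.png"),cv2.COLOR_BGR2GRAY)
for G in(g2,g):
    m=(G<75).astype(np.uint8)[208:235,352:374]; M=cv2.moments(m,True); print(M["m10"]/M["m00"]+352,M["m01"]/M["m00"]+208,M["m00"])
E
```

```text
tip before (np.float64(395.9), np.float64(313.2)) tip after (np.float64(322.3), np.float64(227.3))
pin foot/top (np.float64(333.0), np.float64(289.9)) (np.float64(335.7), np.float64(264.5))
push end (np.float64(293.0), np.float64(256.2))
361.37142857142857 221.54285714285714 70.0
361.44444444444446 221.63492063492063 63.0
```

```bash
python3 - <<'E'
import cv2
a=cv2.imread("pics/s3.png")[140:240,320:420];b=cv2.imread("pics/s2.png")[170:270,340:440]
o=cv2.hconcat([cv2.resize(a,(400,400),interpolation=0),cv2.resize(b,(400,400),interpolation=0)])
cv2.imwrite("pics/z4.png",cv2.convertScaleAbs(o,alpha=1.8,beta=20))
E
```

```text
(no output)
```

View pics/z4.png

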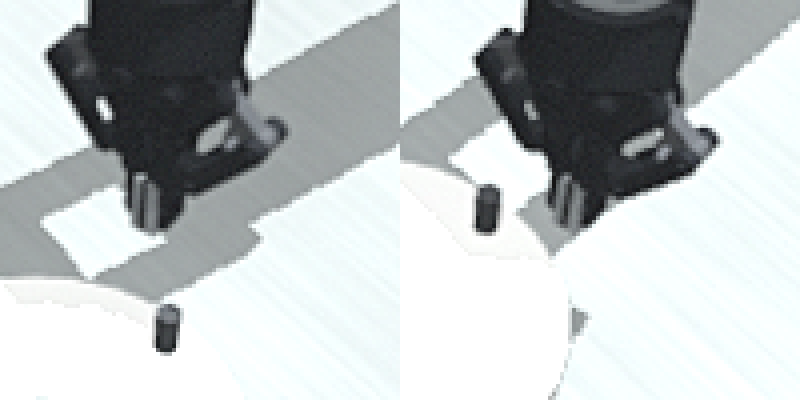

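```bash
python3 - <<'E'
from plant import *
import cv2
f=grab_frame("top"); cv2.imwrite("pics/t5.png",f); s=state(); print(s["time"],s["tool_pos"],s["joint_pos"])
E
```

```text
4.1833 [0.4633342  0.01525553 0.13060566] [-1.28228404e-01 -3.01836285e-01  2.05603322e+00  5.93528991e-04
  1.38054337e+00 -1.96500625e+00]
```

View pics/t5.png

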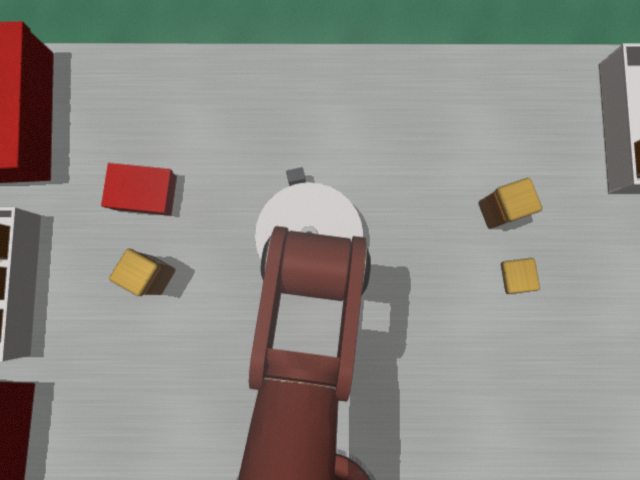

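The pin was never touched. In both scene pictures the visible fingertip lies 8 px above the reported TCP's projection, which is about 28 mm if it is height. I'll move aside to where both cameras see the tip, and triangulate it.

```bash
python3 -m inch '-0.015 0 -0.01 0 0 0 1; -0.03 0 -0.01 0 0 0 1; -0.03 0 -0.01 0 0 0 1; -0.03 0 0 0 0 0 1; -0.03 0 0 0 0 0 1; -0.03 0 0 0 0 0 1; -0.03 0 0 0 0 0 1; -0.015 0 0 0 0 0 1; 0 0 0 0 0 0 1; 0 0 0 0 0 0 1'
python3 - <<'E'
from plant import *
from h import *
s=state();print(s["tool_pos"])
out=[]
for n in("scene","top"):
    f=grab_frame(n); cv2.imwrite(f"pics/{n}6.png",f); u,v=proj(camera_info(n),s["tool_pos"]); print(n,u,v)
    u,v=int(u),int(v); v=max(50,v); out.append(cv2.convertScaleAbs(cv2.resize(f[v-50:v+50,u-50:u+50],(400,400),interpolation=0),alpha=1.8,beta=20))
    print("crop origin",u-50,v-50)
cv2.imwrite("pics/z6.png",cv2.hconcat(out))
E
```

```text
time: 5.02
tool_pos: [0.5155, -0.1881, 0.1559]
tool_rot: [-0.001, 0.608, 0.794, 0.0]
contact_force: [-0.1, 0.7, 0.9]
gripper_width: 0.001
[ 0.51553889 -0.18810958  0.1558525 ]
scene 280.0753075387561 154.94438226213197
crop origin 230 104
top 427.4462085977118 246.15443415510262
crop origin 377 196
```

View pics/z6.png

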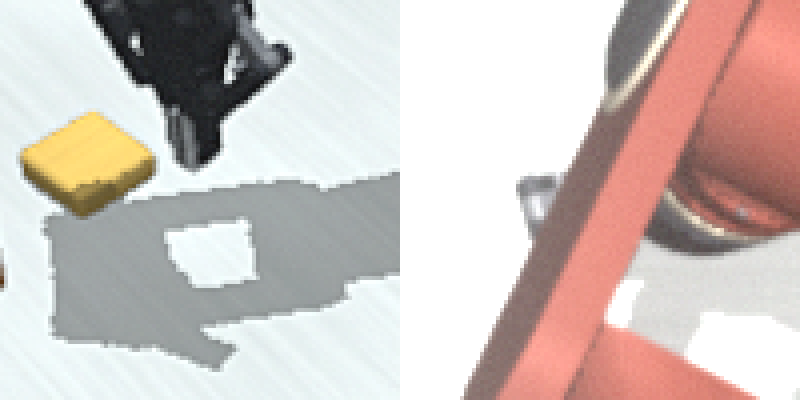

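The top view is blocked by the link. In the scene view the tip is at about (279,146) against a projected (280,155), and the finger's shadow tip is at about (286,194). I can use the shadow, with the light's direction taken from the disc's shadow, to locate the tip from existing pictures.

```bash
python3 - <<'E'
from plant import *
from h import *
I=camera_info("top");S=camera_info("scene")
g=cv2.cvtColor(cv2.imread("pics/top0.png"),cv2.COLOR_BGR2GRAY)
# disc shadow outer edge (0.07 disc top & .056 bottom): table-plane points of shadow
m=((g<128)&(g>85)).astype(np.uint8); 
pts=[]
for v in range(215,262,3):
    r=np.where(m[v,355:385])[0]
    if len(r): pts.append(ray(I,355+r.max()+.5,v,0)[:2])
pts=np.array(pts); C=np.array([.5474,.0329])
from scipy.optimize import least_squares
f=least_squares(lambda c:np.hypot(*(pts-c).T)-.11,C+[0,-.03]); print("shadow centre",f.x,"rms",np.sqrt(np.mean(f.fun**2)),"shift per m of height (0.063..0.07)",(f.x-C)/.07)
L=(f.x-C)/.07
sh=ray(S,286.5,194.5,0); print("shadow tip",sh)
# tip = sh - L*h ; lies on scene ray
for u,v in((278.8,146),(280.1,154.9)):
    for h in (.13,.156,.17,.185,.2):
        print((u,v),h,"ray",ray(S,u,v,h).round(3),"from shadow",(sh[:2]-L*h).round(3))
E
```

```text
shadow centre [0.54579076 0.01268314] rms 0.0007147324840844588 shift per m of height (0.063..0.07) [-0.02298908 -0.2888123 ]
shadow tip [ 0.49525928 -0.20866094  0.        ]
(278.8, 146) 0.13 ray [ 0.485 -0.242  0.13 ] from shadow [ 0.498 -0.171]
(278.8, 146) 0.156 ray [ 0.501 -0.215  0.156] from shadow [ 0.499 -0.164]
(278.8, 146) 0.17 ray [ 0.509 -0.201  0.17 ] from shadow [ 0.499 -0.16 ]
(278.8, 146) 0.185 ray [ 0.519 -0.185  0.185] from shadow [ 0.5   -0.155]
(278.8, 146) 0.2 ray [ 0.528 -0.169  0.2  ] from shadow [ 0.5   -0.151]
(280.1, 154.9) 0.13 ray [ 0.5   -0.214  0.13 ] from shadow [ 0.498 -0.171]
(280.1, 154.9) 0.156 ray [ 0.515 -0.188  0.156] from shadow [ 0.499 -0.164]
(280.1, 154.9) 0.17 ray [ 0.524 -0.174  0.17 ] from shadow [ 0.499 -0.16 ]
(280.1, 154.9) 0.185 ray [ 0.533 -0.159  0.185] from shadow [ 0.5   -0.155]
(280.1, 154.9) 0.2 ray [ 0.542 -0.144  0.2  ] from shadow [ 0.5   -0.151]
```

A vertical offset fits: at h≈0.183 the ray's xy matches the reported xy. So the real tip seems to be about 27 mm above the reported TCP. I'll check with a gentle touch on bare table here, which also gives the pressing stiffness.

```bash
python3 -m inch '0 0 0.015 0 0 0 1; 0 0 0.025 0 0 0 1; 0 0 0.025 0 0 0 1; 0 0 0.025 0 0 0 1; 0 0 0.025 0 0 0 1; 0 0 0.01 0 0 0 1; 0 0 0 0 0 0 1'
python3 -m inch '0 0 0.005 0 0 0 1; 0 0 0.005 0 0 0 1; 0 0 0.003 0 0 0 1; 0 0 0 0 0 0 1'
python3 - <<'E'
from plant import *
import cv2
print(state()["tool_pos"])
f=grab_frame("scene")
cv2.imwrite("pics/z7.png",cv2.resize(f[90:240,200:350],(600,600),interpolation=cv2.INTER_CUBIC))
E
```

```text
time: 5.7
tool_pos: [0.5134, -0.1858, 0.0285]
tool_rot: [-0.003, 0.607, 0.795, -0.0]
contact_force: [-0.0, 1.1, -0.6]
gripper_width: 0.004
time: 6.03
tool_pos: [0.5163, -0.1883, 0.0191]
tool_rot: [0.0, 0.608, 0.794, 0.0]
contact_force: [-0.5, 0.2, -0.4]
gripper_width: 0.002
[ 0.51628186 -0.18834923  0.01905921]
```

View pics/z7.png

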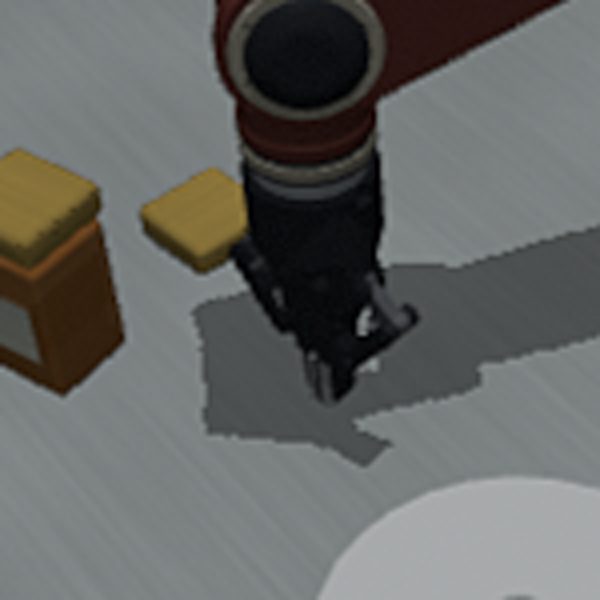

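```bash
python3 -m inch '0 0 0.005 0 0 0 1; 0 0 0.005 0 0 0 1; 0 0 0.003 0 0 0 1; 0 0 0 0 0 0 1'
python3 -m inch '0 0 0.003 0 0 0 1; 0 0 0.002 0 0 0 1; 0 0 0 0 0 0 1'
python3 -m inch '0 0 0.003 0 0 0 1; 0 0 0 0 0 0 1'
```

```text
time: 6.42
tool_pos: [0.5151, -0.1879, 0.0044]
tool_rot: [-0.001, 0.608, 0.794, -0.0]
contact_force: [0.3, 1.1, -0.3]
gripper_width: 0.0
time: 6.67
tool_pos: [0.5156, -0.1881, 0.0001]
tool_rot: [-0.0, 0.608, 0.794, -0.0]
contact_force: [0.4, 0.2, -1.7]
gripper_width: 0.002
time: 6.83
tool_pos: [0.5157, -0.1881, -0.0029]
tool_rot: [-0.0, 0.608, 0.794, -0.0]
contact_force: [0.0, -0.1, 0.6]
gripper_width: 0.004
```

Reported z is -0.003 with no contact, so the offset is real. I'll keep going in small steps.

```bash
python3 -m inch '0 0 0.004 0 0 0 1; 0 0 0.003 0 0 0 1; 0 0 0 0 0 0 1'
python3 -m inch '0 0 0.003 0 0 0 1; 0 0 0.002 0 0 0 1; 0 0 0 0 0 0 1'
python3 -m inch '0 0 0.002 0 0 0 1; 0 0 0.002 0 0 0 1; 0 0 0 0 0 0 1'
python3 -m inch '0 0 0.002 0 0 0 1; 0 0 0 0 0 0 1'
```

```text
time: 7.08
tool_pos: [0.5153, -0.1879, -0.0103]
tool_rot: [-0.001, 0.608, 0.794, -0.0]
contact_force: [-0.9, 0.7, -0.1]
gripper_width: 0.005
time: 7.33
tool_pos: [0.5155, -0.1881, -0.015]
tool_rot: [-0.0, 0.608, 0.794, -0.0]
contact_force: [-0.2, -0.4, 0.3]
gripper_width: 0.001
time: 7.58
tool_pos: [0.5157, -0.1881, -0.0188]
tool_rot: [-0.0, 0.608, 0.794, -0.0]
contact_force: [1.0, 0.1, -0.2]
gripper_width: 0.002
time: 7.75
tool_pos: [0.5157, -0.1882, -0.0207]
tool_rot: [-0.0, 0.608, 0.794, -0.0]
contact_force: [0.0, 0.3, -0.0]
gripper_width: -0.001
```

```bash
python3 -m inch '0 0 0.002 0 0 0 1; 0 0 0 0 0 0 1'
python3 -m inch '0 0 0.0015 0 0 0 1; 0 0 0 0 0 0 1'
python3 -m inch '0 0 0.0015 0 0 0 1; 0 0 0 0 0 0 1'
```

```text
time: 7.92
tool_pos: [0.5157, -0.1881, -0.0227]
tool_rot: [-0.0, 0.608, 0.794, -0.0]
contact_force: [0.3, -0.1, -0.1]
gripper_width: -0.002
time: 8.08
tool_pos: [0.5158, -0.1882, -0.0241]
tool_rot: [-0.0, 0.608, 0.794, -0.0]
contact_force: [-0.4, 0.3, -0.6]
gripper_width: -0.0
time: 8.25
tool_pos: [0.5157, -0.1882, -0.0257]
tool_rot: [-0.0, 0.608, 0.794, -0.0]
contact_force: [0.1, 0.8, 0.3]
gripper_width: 0.003
```

```bash
python3 -m inch '0 0 0.0015 0 0 0 1; 0 0 0 0 0 0 1'
python3 -m inch '0 0 0.0015 0 0 0 1; 0 0 0 0 0 0 1'
python3 - <<'E'
from plant import *
import cv2
f=grab_frame("scene")
cv2.imwrite("pics/z8.png",cv2.resize(f[90:240,200:350],(600,600),interpolation=cv2.INTER_CUBIC))
E
```

```text
time: 8.42
tool_pos: [0.5158, -0.1882, -0.0271]
tool_rot: [-0.0, 0.608, 0.794, -0.0]
contact_force: [1.0, -0.9, -0.6]
gripper_width: -0.003
time: 8.58
tool_pos: [0.5158, -0.1882, -0.0286]
tool_rot: [-0.0, 0.608, 0.794, -0.0]
contact_force: [-0.6, 0.3, 0.1]
gripper_width: -0.0
```

View pics/z8.png

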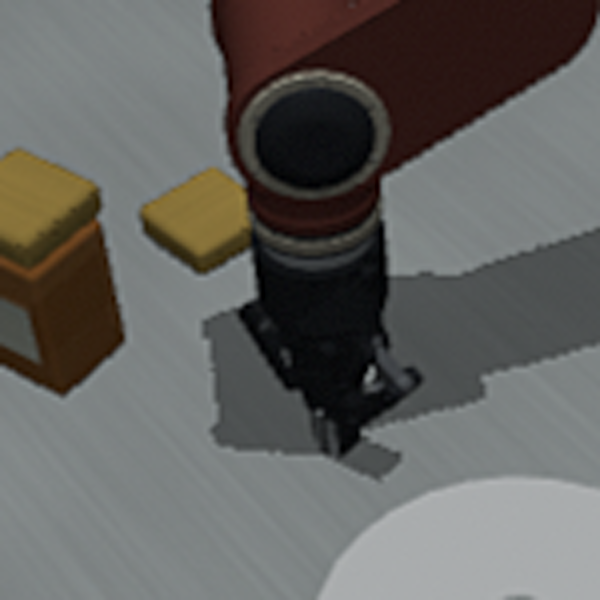

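The tip, at about (284,204), has nearly met its shadow. A few more small steps.

```bash
python3 -c "
from plant import *
from h import *
S=camera_info('scene')
for h in(0,.005,.01):print(ray(S,283.75,204.25,h))"
python3 -m inch '0 0 0.001 0 0 0 1; 0 0 0 0 0 0 1'
python3 -m inch '0 0 0.001 0 0 0 1; 0 0 0 0 0 0 1'
python3 -m inch '0 0 0.001 0 0 0 1; 0 0 0 0 0 0 1'
```

```text
[ 0.51993239 -0.18511732  0.        ]
[ 0.52231221 -0.18108484  0.005     ]
[ 0.52469203 -0.17705235  0.01      ]
time: 8.8
tool_pos: [0.5158, -0.1882, -0.0295]
tool_rot: [-0.0, 0.608, 0.794, -0.0]
contact_force: [0.2, 0.8, 0.1]
gripper_width: 0.001
time: 8.97
tool_pos: [0.516, -0.1883, -0.0296]
tool_rot: [-0.0, 0.608, 0.794, -0.0]
contact_force: [-3.4, 0.9, 4.8]
gripper_width: -0.001
time: 9.13
tool_pos: [0.516, -0.1883, -0.0297]
tool_rot: [-0.001, 0.608, 0.794, -0.0]
contact_force: [-5.2, 2.8, 11.8]
gripper_width: -0.002
```

Contact is confirmed at reported z = -0.0295, with about 7 N per mm. So the real tip is 29.5 mm above the reported TCP, and disc contact will come at reported z ≈ 0.0405. I'll lift and go back along the same line to behind the pin.

```bash
python3 -m inch '0 0 -0.01 0 0 0 1; 0 0 -0.03 0 0 0 1; 0 0 -0.035 0 0 0 1; 0 0 -0.035 0 0 0 1; 0 0 -0.03 0 0 0 1; 0.01 0 -0.01 0 0 0 1; 0.03 0 0 0 0 0 1; 0.03 0 0 0 0 0 1; 0.03 0 0 0 0 0 1; 0.03 0 0 0 0 0 1'
python3 -m inch '0.03 0 0 0 0 0 1; 0.03 0 0 0 0 0 1; 0.03 0 0 0 0 0 1; 0.03 0 0 0 0 0 1; 0.02 0 0 0 0 0 1; 0.01 0 0 0 0 0 1; 0 0 0 0 0 0 1; 0 0 0 0 0 0 1'
python3 - <<'E'
from plant import *
from h import *
s=state(); w,x,y,z=s["tool_rot"]; M=R.from_quat([x,y,z,w]).as_matrix()
d=np.array([.4575,.0292,.0505])-s["tool_pos"]; print(s["tool_pos"],"pin rel in tool",(M.T@d).round(4))
E
```

```text
time: 9.97
tool_pos: [0.4809, -0.0612, 0.118]
tool_rot: [-0.0, 0.608, 0.794, 0.0]
contact_force: [-0.0, 0.2, 0.5]
gripper_width: 0.001
time: 10.63
tool_pos: [0.4426, 0.0819, 0.1183]
tool_rot: [0.0, 0.607, 0.794, -0.0]
contact_force: [-0.2, 0.2, -0.1]
gripper_width: 0.001
[0.44263792 0.08194987 0.11828569] pin rel in tool [-0.0548  0.0005  0.0678]
```

```bash
python3 -m inch '0 0 0.01 0 0 0 1; 0 0 0.02 0 0 0 1; 0 0 0.02 0 0 0 1; 0 0 0.012 0 0 0 1; 0 0 0.006 0 0 0 1; 0 0 0 0 0 0 1; 0 0 0 0 0 0 1'
python3 - <<'E'
from plant import *
from h import *
s=state(); print(s["tool_pos"]); f=grab_frame("scene"); cv2.imwrite("pics/s9.png",f)
cv2.imwrite("pics/z9.png",cv2.resize(f[170:270,310:410],(600,600),interpolation=cv2.INTER_CUBIC))
E
```

```text
time: 11.22
tool_pos: [0.443, 0.0814, 0.0504]
tool_rot: [-0.0, 0.608, 0.794, -0.0]
contact_force: [0.1, -1.0, 0.5]
gripper_width: -0.0
[0.44295222 0.08136032 0.05042781]
```

View pics/z9.png

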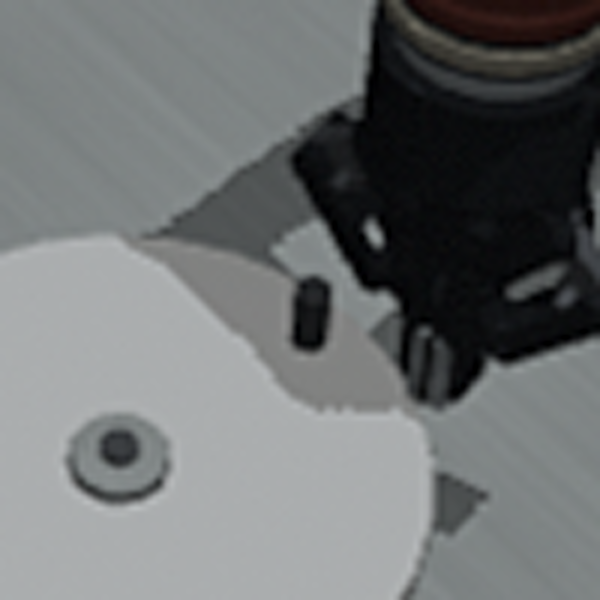

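The tip is behind the pin with about 37 mm of gap, at the pin's mid-height, and the knuckles are clear. First a short approach, then the flick.

```bash
python3 -m inch '-0.008 0 0 0 0 0 1; -0.008 0 0 0 0 0 1; -0.006 0 0 0 0 0 1; -0.005 0 0 0 0 0 1; -0.005 0 0 0 0 0 1; -0.006 0 0 0 0 0 1; -0.008 0 0 0 0 0 1; -0.010 0 0 0 0 0 1; -0.012 0 0 0 0 0 1; -0.012 0 0 0 0 0 1'
python3 -m inch '-0.012 0 0 0 0 0 1; 0 0 0 0 0 0 1; 0.005 0 -0.01 0 0 0 1; 0.01 0 -0.02 0 0 0 1; 0 0 -0.025 0 0 0 1'
python3 - <<'E'
from plant import *
import cv2
s=state();f=grab_frame("scene"); cv2.imwrite("pics/s10.png",f)
print(s["time"],s["tool_pos"])
cv2.imwrite("pics/z10.png",cv2.resize(f[130:330,250:450],(600,600),interpolation=cv2.INTER_CUBIC))
E
```

```text
time: 12.1
tool_pos: [0.464, 0.0036, 0.0506]
tool_rot: [0.0, 0.608, 0.794, -0.0]
contact_force: [0.2, -0.1, 1.0]
gripper_width: -0.001
time: 12.52
tool_pos: [0.4607, 0.0093, 0.1046]
tool_rot: [-0.002, 0.608, 0.794, -0.001]
contact_force: [0.4, -0.2, 0.5]
gripper_width: 0.0
12.5167 [0.46066493 0.0092796  0.10464644]
```

View pics/z10.png

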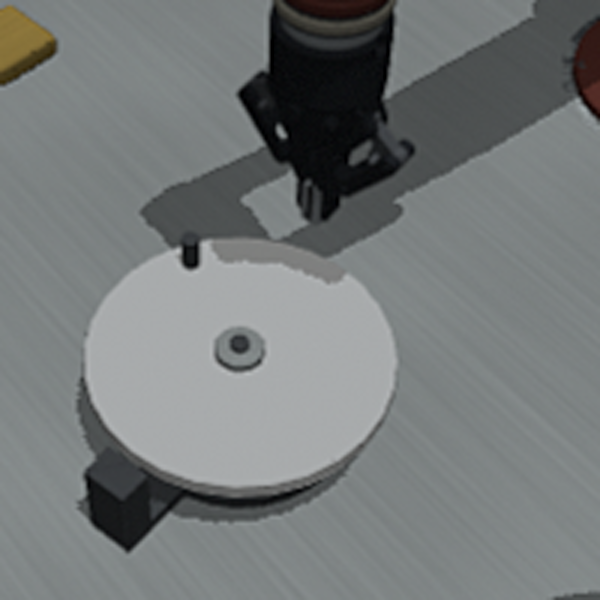

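The flick worked: the pin is now at (190,250) in the zoom and coasting, with the finger lifted clear. I'll move over the brake spot (48 mm from the centre, opposite the index), hover high, and track.

```bash
cat > trk.py <<'E'
from plant import *
from h import *
import sys,json
C=np.array([.5474,.0329]); A0=np.radians(12.3); S=camera_info("scene")
def pin(name):
    t=state()["time"]; f=grab_frame("scene"); cv2.imwrite(f"pics/{name}.png",f)
    g=cv2.cvtColor(f,cv2.COLOR_BGR2GRAY)
    n,l,st,c=cv2.connectedComponentsWithStats((g<75).astype(np.uint8)); out=[]
    for i in range(1,n):
        if 25<st[i][4]<140:
            p=ray(S,*c[i],.084)[:2]-C; r=np.hypot(*p)
            if .075<r<.105: out.append((round(t,3),round(float((np.arctan2(p[1],p[0])-A0+np.pi)%(2*np.pi)-np.pi),3),round(r,4),int(st[i][4])))
    return out
if __name__=="__main__":
    print(pin(sys.argv[1]),state()["tool_pos"].round(4),state()["contact_force"].round(1))
E
python3 -c "
import cv2
import trk
from h import *
g=cv2.cvtColor(cv2.imread('pics/s10.png'),cv2.COLOR_BGR2GRAY)
n,l,st,c=cv2.connectedComponentsWithStats((g<75).astype(np.uint8))
for i in range(1,n):
    p=ray(trk.S,*c[i],.084)[:2]-trk.C
    if .07<np.hypot(*p)<.11: print(st[i],np.hypot(*p),np.arctan2(p[1],p[0])-trk.A0)"
python3 -m inch '0 0.012 0 0 0 0 1; 0.003 0.018 0 0 0 0 1; 0 0.012 0 0 0 0 1'
python3 trk.py a1
python3 -m inch '0 0 0 0 0 0 1; 0 0 0 0 0 0 1; 0 0 0 0 0 0 1'
python3 trk.py a2
```

```text
[305 207  12  13  71] 0.09492148327086329 -2.041500197193054
[337 206   2   3   3] 0.10464450109002615 -2.6221018315183824
time: 12.82
tool_pos: [0.5038, 0.0228, 0.107]
tool_rot: [0.001, 0.607, 0.794, 0.001]
contact_force: [0.8, 0.4, -0.3]
gripper_width: 0.002
[(12.817, -1.544, np.float64(0.0925), 58)] [0.5052 0.0229 0.1071] [-1.7  0.   2. ]
time: 13.12
tool_pos: [0.502, 0.0217, 0.1056]
tool_rot: [-0.0, 0.608, 0.794, -0.0]
contact_force: [0.2, 0.1, -0.3]
gripper_width: -0.0
[(13.117, -1.033, np.float64(0.0907), 57)] [0.502  0.0216 0.1055] [-0.2 -0.  -0.1]
```

The wheel turns at about 1.68 rad/s and is tracked reliably. I'll watch the first free pass.

```bash
python3 -m inch '0 0 0 0 0 0 1; 0 0 0 0 0 0 1; 0 0 0 0 0 0 1; 0 0 0 0 0 0 1; 0 0 0 0 0 0 1; 0 0 0 0 0 0 1' >/dev/null
python3 trk.py a3
python3 -m inch '0 0 0 0 0 0 1; 0 0 0 0 0 0 1; 0 0 0 0 0 0 1; 0 0 0 0 0 0 1; 0 0 0 0 0 0 1; 0 0 0 0 0 0 1; 0 0 0 0 0 0 1' >/dev/null
python3 trk.py a4
python3 -m inch '0 0 0 0 0 0 1; 0 0 0 0 0 0 1; 0 0 0 0 0 0 1; 0 0 0 0 0 0 1; 0 0 0 0 0 0 1; 0 0 0 0 0 0 1; 0 0 0 0 0 0 1' >/dev/null
python3 trk.py a5
python3 -c "
import cv2
fs=[cv2.imread(f'pics/a{i}.png')[150:320,250:450] for i in(3,4,5)]
cv2.imwrite('pics/z11.png',cv2.resize(cv2.hconcat(fs),(798,226)))"
```

```text
[(13.667, -0.122, np.float64(0.0891), 69)] [0.5027 0.0216 0.1056] [-0.8  0.1 -1.3]
[(14.3, 0.897, np.float64(0.0883), 68)] [0.5027 0.0216 0.1056] [-0.3 -0.5  0.6]
[(14.933, 1.878, np.float64(0.089), 67)] [0.5027 0.0216 0.1056] [-0.2 -0.4  0.4]
```

View pics/z11.png

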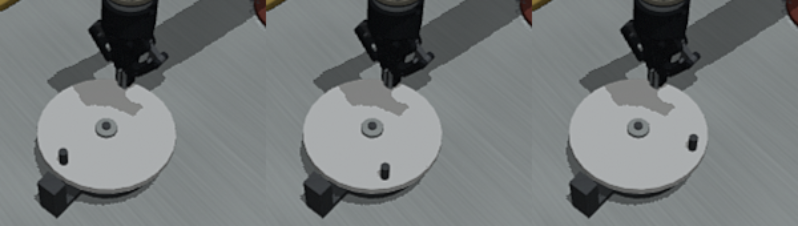

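It passed the block freely, going from -0.12 to +0.90 between 13.67 and 14.30 s, and slows at about 0.09 rad/s². I'll let it pass a second time and brake on the third arrival, at about 0.9 rad/s, which gives a more comfortable window.

```bash
W='x'; python3 -m inch '0 0 0 0 0 0 1; 0 0 0 0 0 0 1; 0 0 0 0 0 0 1; 0 0 0 0 0 0 1; 0 0 0 0 0 0 1; 0 0 0 0 0 0 1; 0 0 0 0 0 0 1; 0 0 0 0 0 0 1; 0 0 0 0 0 0 1; 0 0 0 0 0 0 1' >/dev/null
python3 trk.py b1
python3 -m inch '0 0 0 0 0 0 1; 0 0 0 0 0 0 1; 0 0 0 0 0 0 1; 0 0 0 0 0 0 1; 0 0 0 0 0 0 1; 0 0 0 0 0 0 1; 0 0 0 0 0 0 1; 0 0 0 0 0 0 1; 0 0 0 0 0 0 1; 0 0 0 0 0 0 1' >/dev/null
python3 trk.py b2
python3 -m inch '0 0 0 0 0 0 1; 0 0 0 0 0 0 1; 0 0 0 0 0 0 1; 0 0 0 0 0 0 1; 0 0 0 0 0 0 1; 0 0 0 0 0 0 1; 0 0 0 0 0 0 1; 0 0 0 0 0 0 1; 0 0 0 0 0 0 1; 0 0 0 0 0 0 1' >/dev/null
python3 trk.py b3
python3 -m inch '0 0 0 0 0 0 1; 0 0 0 0 0 0 1; 0 0 0 0 0 0 1; 0 0 0 0 0 0 1; 0 0 0 0 0 0 1; 0 0 0 0 0 0 1; 0 0 0 0 0 0 1; 0 0 0 0 0 0 1; 0 0 0 0 0 0 1; 0 0 0 0 0 0 1' >/dev/null
python3 trk.py b4
python3 -m inch '0 0 0 0 0 0 1; 0 0 0 0 0 0 1; 0 0 0 0 0 0 1; 0 0 0 0 0 0 1; 0 0 0 0 0 0 1; 0 0 0 0 0 0 1; 0 0 0 0 0 0 1; 0 0 0 0 0 0 1; 0 0 0 0 0 0 1; 0 0 0 0 0 0 1' >/dev/null
python3 trk.py b5
```

```text
[(15.817, -3.117, np.float64(0.0926), 69)] [0.5026 0.0216 0.1056] [1.1 0.1 0.3]
[(16.7, -1.954, np.float64(0.0932), 76)] [0.5027 0.0216 0.1056] [ 0.  -0.3 -0.1]
[(17.583, -0.832, np.float64(0.0903), 64)] [0.5027 0.0216 0.1056] [ 0.1  0.4 -0.2]
[(18.467, 0.237, np.float64(0.0888), 73)] [0.5027 0.0216 0.1056] [-0.7  0.2 -0.3]
[(19.35, 1.249, np.float64(0.0883), 69)] [0.5027 0.0216 0.1056] [-0.1 -0.4  0.6]
```

Second free pass at about 18.3 s, now at about 1.12 rad/s. I'll keep coasting until the pin has cleared the arm side, then lower to a hover about 2.5 mm above the disc.

```bash
python3 -m inch '0 0 0 0 0 0 1; 0 0 0 0 0 0 1; 0 0 0 0 0 0 1; 0 0 0 0 0 0 1; 0 0 0 0 0 0 1; 0 0 0 0 0 0 1; 0 0 0 0 0 0 1; 0 0 0 0 0 0 1; 0 0 0 0 0 0 1; 0 0 0 0 0 0 1' >/dev/null
python3 trk.py c1
python3 -m inch '0 0 0 0 0 0 1; 0 0 0 0 0 0 1; 0 0 0 0 0 0 1; 0 0 0 0 0 0 1; 0 0 0 0 0 0 1; 0 0 0 0 0 0 1; 0 0 0 0 0 0 1; 0 0 0 0 0 0 1; 0 0 0 0 0 0 1; 0 0 0 0 0 0 1' >/dev/null
python3 trk.py c2
python3 -m inch '0 0 0 0 0 0 1; 0 0 0 0 0 0 1; 0 0 0 0 0 0 1; 0 0 0 0 0 0 1; 0 0 0 0 0 0 1; 0 0 0 0 0 0 1' >/dev/null
python3 trk.py c3
python3 -c "
import cv2
fs=[cv2.imread(f'pics/c{i}.png')[150:320,250:450] for i in(1,2,3)]
cv2.imwrite('pics/z12.png',cv2.resize(cv2.hconcat(fs),(798,226)))"
```

```text
[(20.233, 2.187, np.float64(0.0894), 69)] [0.5027 0.0216 0.1056] [-0.1 -0.5  0.2]
[(21.117, 3.058, np.float64(0.092), 66)] [0.5027 0.0216 0.1056] [-0.9  0.4  0.3]
[] [0.5027 0.0216 0.1056] [ 0.3 -0.5  0.1]
```

View pics/z12.png

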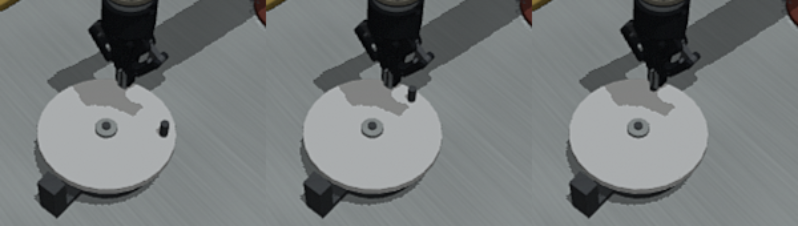

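```bash
python3 -m inch '0 0 0 0 0 0 1; 0 0 0 0 0 0 1; 0 0 0 0 0 0 1; 0 0 0 0 0 0 1; 0 0 0.010 0 0 0 1; 0 0 0.015 0 0 0 1; 0 0 0.015 0 0 0 1; 0 0 0.012 0 0 0 1; 0 0 0.005 0 0 0 1; 0 0 0.002 0 0 0 1'
python3 trk.py d1
```

```text
time: 22.55
tool_pos: [0.5015, 0.0217, 0.0448]
tool_rot: [-0.001, 0.608, 0.794, -0.001]
contact_force: [-0.6, -0.6, -0.5]
gripper_width: -0.0
[(22.55, -1.983, np.float64(0.0933), 76)] [0.5019 0.0216 0.0454] [-0.2  0.1  1.3]
```

```bash
python3 -m inch '0 0 0.001 0 0 0 1; 0 0 0.001 0 0 0 1; 0 0 0.001 0 0 0 1; 0 0 0 0 0 0 1'
python3 trk.py d2
python3 -m inch '0 0 0 0 0 0 1; 0 0 0 0 0 0 1; 0 0 0 0 0 0 1; 0 0 0 0 0 0 1; 0 0 0 0 0 0 1; 0 0 0 0 0 0 1'
python3 trk.py d3
```

```text
time: 22.93
tool_pos: [0.503, 0.0215, 0.0441]
tool_rot: [0.0, 0.608, 0.794, 0.0]
contact_force: [-0.1, 0.7, -0.6]
gripper_width: -0.002
[(22.933, -1.679, np.float64(0.0936), 66)] [0.503  0.0215 0.044 ] [-0.3  0.2  0.4]
time: 23.48
tool_pos: [0.5027, 0.0216, 0.0436]
tool_rot: [0.0, 0.608, 0.794, -0.0]
contact_force: [0.3, -0.6, -0.3]
gripper_width: 0.002
[(23.483, -1.239, np.float64(0.0911), 64)] [0.5027 0.0216 0.0436] [-1.2  0.9  0.2]
```

```bash
python3 -m inch '0 0 0.001 0 0 0 1; 0 0 0 0 0 0 1; 0 0 0 0 0 0 1; 0 0 0 0 0 0 1; 0 0 0 0 0 0 1; 0 0 0 0 0 0 1; 0 0 0 0 0 0 1; 0 0 0 0 0 0 1; 0 0 0 0 0 0 1; 0 0 0 0 0 0 1'
python3 trk.py d4
```

```text
time: 24.37
tool_pos: [0.5027, 0.0216, 0.0426]
tool_rot: [0.0, 0.608, 0.794, 0.0]
contact_force: [-1.6, 0.3, 0.4]
gripper_width: -0.006
[(24.367, -0.597, np.float64(0.0901), 64)] [0.5027 0.0216 0.0426] [-0.3  0.1  0. ]
```

```bash
python3 -m inch '0 0 0 0 0 0 1; 0 0 0 0 0 0 1; 0 0 0 0 0 0 1; 0 0 0 0 0 0 1; 0 0 0 0 0 0 1'
python3 trk.py d5
```

```text
time: 24.83
tool_pos: [0.5027, 0.0216, 0.0426]
tool_rot: [0.0, 0.608, 0.794, 0.0]
contact_force: [0.3, -0.6, 0.6]
gripper_width: -0.002
[(24.833, -0.271, np.float64(0.0896), 71)] [0.5027 0.0216 0.0426] [-0.2 -0.1  0.2]
```

The pin is at -0.27 rad with about 0.70 rad/s, now -0.235 after the camera call. I'll wait one row, then press.

```bash
python3 -m inch '0 0 0 0 0 0 1; 0 0 0.0015 0 0 0 1; 0 0 0.0015 0 0 0 1; 0 0 0.001 0 0 0 1'
python3 -m inch '0 0 0.0005 0 0 0 1'
```

```text
time: 25.22
tool_pos: [0.503, 0.0212, 0.0402]
tool_rot: [0.0, 0.608, 0.794, -0.001]
contact_force: [-6.7, -1.8, 16.3]
gripper_width: 0.002
time: 25.3
tool_pos: [0.5031, 0.0211, 0.0403]
tool_rot: [0.0, 0.608, 0.794, -0.001]
contact_force: [-7.3, -1.2, 15.5]
gripper_width: -0.001
```

```bash
python3 trk.py e1; python3 -m inch '0 0 0 0 0 0 1; 0 0 0 0 0 0 1'; python3 trk.py e2
python3 -c "
import cv2
cv2.imwrite('pics/z13.png',cv2.resize(cv2.imread('pics/e2.png')[130:330,250:450],(600,600),interpolation=cv2.INTER_CUBIC))"
```

```text
[(25.3, -0.081, np.float64(0.0893), 66)] [0.5031 0.0211 0.0403] [-6.1 -1.2 12.6]
time: 25.52
tool_pos: [0.5031, 0.0211, 0.0403]
tool_rot: [0.0, 0.608, 0.794, -0.001]
contact_force: [-6.5, -1.6, 12.0]
gripper_width: 0.004
[(25.517, -0.081, np.float64(0.0893), 66)] [0.5031 0.0211 0.0403] [-6.5 -1.8 12. ]
```

View pics/z13.png

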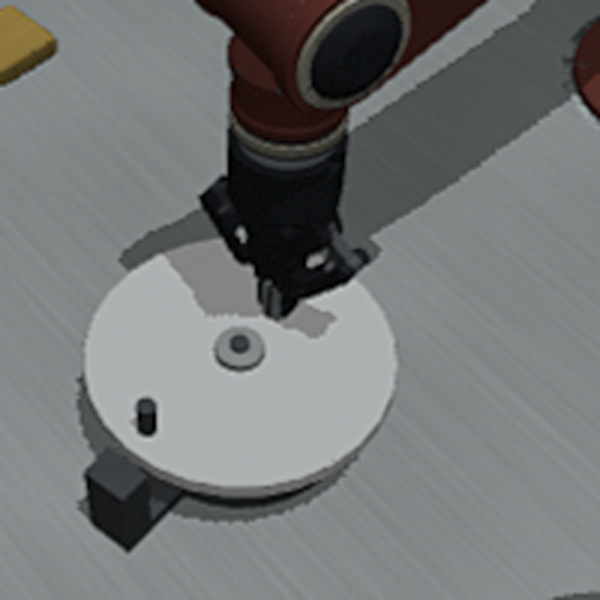

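View pics/e2.png

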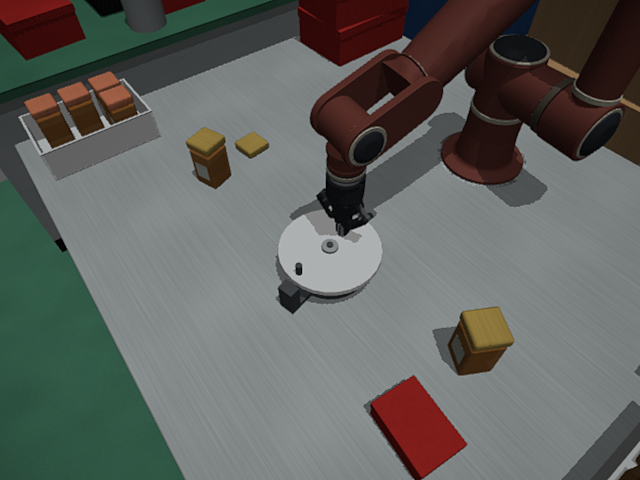

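The wheel is stopped and held with about 12 N: the pin is at the same angle, -0.081 rad, in two pictures. The pin is at zoom (147,417) and the block's top at about (118,474). I'll cross-check the offset against the block as seen in this view and in the top view.

```bash
python3 - <<'E'
from trk import *
p=ray(S,250+118/3,130+474/3,.07)[:2]-C; print("block (scene)",np.hypot(*p),np.degrees(np.arctan2(p[1],p[0])))
f=grab_frame("top"); cv2.imwrite("pics/t9.png",f); I=camera_info("top"); g=cv2.cvtColor(f,cv2.COLOR_BGR2GRAY)
cv2.imwrite("pics/z14.png",cv2.resize(f[140:260,240:400],(800,600),interpolation=cv2.INTER_CUBIC))
for n,(y0,y1,x0,x1) in {"block":(165,180,284,306),"pin":(186,205,285,315)}.items():
    m=(g[y0:y1,x0:x1]<(105)).astype(np.uint8); M=cv2.moments(m,True)
    if M["m00"]:
        u=M["m10"]/M["m00"]+x0;v=M["m01"]/M["m00"]+y0;q=ray(I,u,v,.07 if n=="block" else .095)[:2]-C
        print(n,u,v,M["m00"],np.hypot(*q),np.degrees(np.arctan2(q[1],q[0])))
print(state()["time"])
E
```

```text
block (scene) 0.12812750303086598 13.67096447915301
block 295.8690476190476 174.50595238095238 168.0 0.12770393866707158 11.933817255840864
pin 302.25714285714287 190.54285714285714 35.0 0.08656894726660581 8.033413106557854
25.6167
```

View pics/z14.png

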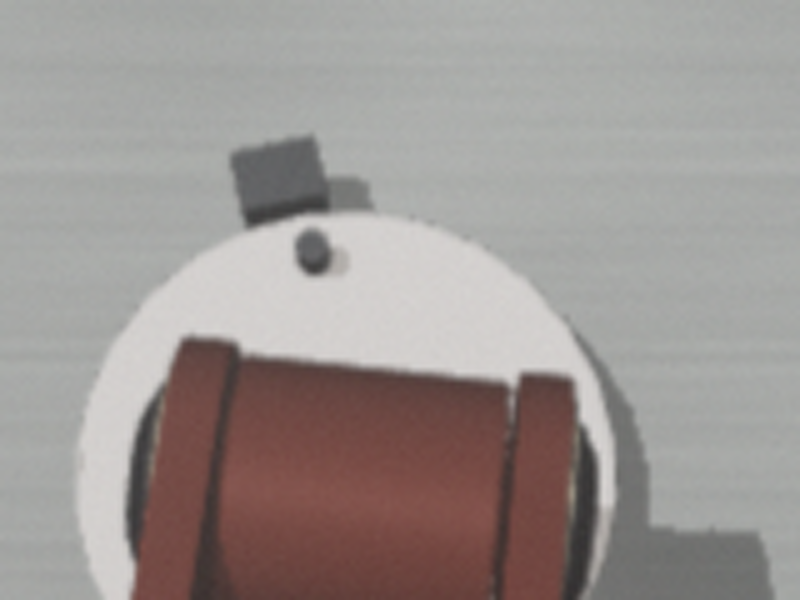

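Both views put the pin 4–6° (6–9 mm) before the block's centre, inside the 18 mm limit. I'm handing in with the finger still pressing.

```bash
python3 -c "
from plant import *
s=state();print(s['time'],s['contact_force'],job_done())"
```

```text
the job is handed in; nothing more can be done
25.6167 [-6.15305039 -0.80703919 12.38033002] None
```

The wheel is stopped with its pin beside the index block, and I handed the job in at 25.6 s with the shut fingertip still pressing on the disc at about 12 N.

- **Flick and coast:** I pushed the pin counter-clockwise to about 1.7 rad/s and lifted clear. It passed the block freely twice, at about 13.7 s and 18.3 s.
- **Braking:** On the third arrival, at about 0.7 rad/s, I pressed the fingertip on the ring about 46 mm from the centre. The highest force I read was about 18 N.
- **Last checks:** Two pictures 0.2 s apart gave the same pin angle, so the wheel was at rest. The pin is about 6–9 mm short of the block's centre (limit 18 mm): the scene view gives 7 mm from my first index measurement, the top view 6 mm, and the block re-measured in the scene view 9 mm.
- **Other objects:** The arm never went near the jars, lid or carton. They look unmoved in the final scene picture, but I did not measure their positions again.
- **What went wrong:** My first push passed over the pin without touching it. The real fingertip is 29.5 mm above the reported tool point, which I confirmed with a light touch on the bare table (about 13 N) and allowed for afterwards.

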